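# Reload the gravity spice rack

### The arm

A 6-joint arm with a two-finger parallel gripper is mounted at the origin on a cart in front of the work surface, level with it; the furniture and walls round the work are solid. World frame = base frame: x ahead of the robot, y to its left, z up, the work surface at z = 0. Lengths are in m, angles in degrees, forces in N, time in s.
With the tool pointing down it reaches from about 0.4 to 0.825 m from the base axis. Payload 7 kg.
Tool frame: the origin (TCP) lies between the finger pads; the fingertips stand 14 mm ahead of it and the grasp point (between the pads) lies 5 mm behind it (r.tips_ahead is the distance from the TCP to the fingertips, in m); z points along the fingers, y is the direction in which the jaws open and shut (so a half turn about z gives the same grasp; the last joint's range is limited). The gripper opens to 88 mm and grips with 3 to 60 N. Pads are 19 mm wide; open, the fingers measure 130 mm over their backs; the gripper's body (78 mm by 193 mm) begins 47 mm behind the grasp point.
Start: joints at [86.522, 20.546, 0.682, 0, -70.136, -16.507], TCP at [0.231, 0.634, 0.241] pointing down, gripper open.
Joint ranges: [-176.03, 176.03], [-82.01, 121.73], [-58.28, 71.71], [-173.87, 95.51], [-174.79, -0.11], [-173.66, 173.66]. Speed limits (degrees/s): [136.94, 136.94, 172.46, 180, 180, 180].

### API

Orientations are given as [roll, pitch, yaw] about the fixed x, y, z axes, in that order (R = Rz(yaw) Ry(pitch) Rx(roll)).
In Python, from plant import r gives the robot as it stands.
- The arm moves only by the tool apply_moves, never from a script. Its arguments are lists of equal length, an entry for each row: "slide": the shift along the tool's x, y, z as a fraction of full scale, a list of three; "turn": the turn, a rotation vector about the tool's x, y, z as a fraction of full scale, a list of three; "jaw": the closure, from 0 (fully open) to 1 (shut). In form: {"slide": [[dx, dy, dz], ...], "turn": [[wx, wy, wz], ...], "jaw": [jaw, ...]}. A call has 1 to 8 rows; each row shifts and turns the commanded pose from where the row before left it, along the tool's axes as they then stand; what a row does not reach is not made up. Full scale, the value 1, is 0.1 m for a shift and 1.5 rad for a turn. A row lasts 1/10 s, in which the tool goes at most 50 mm and 8.59 degrees, less where a joint would pass 70% of its speed; a pose out of reach is approached as far as the arm can. A call with a number of a shift or a turn outside -1 to 1 is refused whole. A call with a gripper value outside its range is refused whole. The fingers move at their own pace and stop on an object; "newtons" is the grip in N (left out, the last holds). Time passes only in rows, so rows that do not move let the fingers close. It gives the time, the measured TCP pose, the force and the opening at its end, in the units of the state.
- r.get_state(): the state, without advancing time (a new reading comes with each control period).
- r.capture(name): name is "side" or "top"; returns a dict with "pixels" (480x640x3 uint8, blue, green, red), "depth" (480x640 float32, m along the optical axis (not along the pixel's ray), 0 where there is no reading), "fx", "fy", "cx", "cy" (pixels), "rvec" (rotation vector, rad) and "tvec" (3), from world to camera coordinates, as OpenCV has them. Camera axes: x right, y down, z forward; pixel columns grow to the right and rows downward; lengths in m; the calibration is good to about 2 mm. A picture is of the moment at which its call begins.
- r.close_job(): hands the job in, once; it reports no verdict.
The state is a dict: "time_s": time; "joints": joint angles; "qd": joint speeds; "joint_torque": joint torques, N m; "tcp_pos": TCP position; "eef_rot": TCP orientation; "contact_force": force on the tool from outside, world axes, zero at the start; "moment": the same for the moment, N m; "gripper_width": finger opening in m.
Only numpy, scipy, OpenCV 4.12 (cv2) and the standard library are available. Lean on these libraries where they do the work, as an engineer would, in place of code of your own. Each camera call takes 0.05 s, during which the arm holds its last target.

### The job

Load the slim spice jar (the longer, thinner of the two lying on the worktop) into the upper end of the wooden gravity rack: lay it across the ramp with its lid on the rack's open side, low over the ramp, and let go so that it rolls down to the front stop by itself. Leave the stout jar and the salt shaker where they are.

Things in the scene. Friction and masses are not known exactly. Their poses are not given: they have to be found in the camera images.
- slim_jar: The jar to load: a slim round spice jar with an ochre-yellow lid, 106 mm long, 42 mm in diameter, about 120 g, lying on its side on the worktop (it can roll if pushed). Origin: the jar's middle, on its axis, 53 mm from either end: the place to grip it, across the 42 mm. Its x axis runs along the jar towards the lid; y and z are across it.
- slim_jar_lid (a point): Centre of the outer face of the slim jar's lid, 53 mm from the jar's middle.
- stout_jar: Bystander: a stouter, shorter spice jar with a red lid, 97 mm long, 47 mm in diameter, also lying on its side. Origin: its middle, x axis towards its lid. To be left alone.
- salt: Bystander: a standing salt shaker, 44 x 44 x 90 mm, origin at the centre of its underside. To be left alone. Behind it to the right hangs a closed wall cabinet (beyond x = 0.52 m, right of y = -0.03 m, above z = 0.45 m): keep the wrist and arm clear of it, carry things left before reaching further out.
- rack: Fixed wooden gravity rack, 275 x 150 mm, 150 mm high at the back. Origin: worktop under its centre; x points up the ramp, y to the side with the tall board (45 mm above the ramp); -y is the open side, a lip only 12 mm high. Ramp: 126 mm wide between board and lip, rises 18 degrees along +x, surface at z = 64 mm + 0.325 x, x from -130 (front stop, 30 mm high) to +130 mm (no wall).
- rack_mouth (a point): Place to load: on the ramp's surface and centre line, 75 mm from the rack's centre along +x, 88 mm above the worktop; axes as the rack's. A slim jar lying here across the ramp has its axis 22 mm above this point; let go, it rolls to the front stop in about 1 s; laid lengthwise it stays. Free above; fingers that hold a jar 15 mm clear of the ramp do not touch it.
Mind the look-alikes: they are no part of the job. What is shaped like the slim_jar but blue or turquoise is not meant.

How it is judged:
By the outcome, as a careful person would: the job done as asked, in the order asked, and still so for the second after the job is handed in, with the robot touching nothing.
It also fails if it takes over 42 s, if anything falls off the work surface, if the arm or the gripper's body presses on something with over 40 N, if the wrist force passes 120 N, or if a joint passes its speed limit or range.

## Working session

There is one attempt and no reset: what is moved stays moved. The work goes in short steps, Python scripts to look and compute and a tool call to move; the robot and the scene stay as the last step left them, time stands still between calls to the robot, and variables do not carry over. Pictures are saved under pics/ and viewed, and the job is handed in when it is done.

Besides the shell and the picture viewer there is one more tool, called after "Request:" as name(argument=value, ...) on one line, values as JSON. apply_moves: Moves the arm, as the interface text tells. Shift numbers are shares of 0.1 m and turn numbers shares of 1.5 rad, none past 1 either way. Its arguments: {"type":"object","properties":{"slide":{"type":"array"},"turn":{"type":"array"},"jaw":{"type":"array"},"newtons":{"type":"number"}},"required":["slide","turn","jaw"]}

```bash
ls; mkdir -p pics
python3 - <<'E'
from plant import r
import cv2,numpy as np,pickle
s=r.get_state();print(s)
for n in("top","side"):
    c=r.capture(n);pickle.dump(c,open(f"{n}0.pkl","wb"));cv2.imwrite(f"pics/{n}0.png",c["pixels"])
    R=cv2.Rodrigues(np.array(c["rvec"]))[0];print(n,-R.T@np.array(c["tvec"]).ravel(),R[2],c["fx"])
E
```

```text
pics
{'time_s': 0.0, 'joints': array([ 8.65214010e+01,  2.05924143e+01,  6.33249359e-01, -1.99993398e-02,
       -7.01367061e+01, -1.65078088e+01]), 'qd': array([-0.04665713,  0.05042197,  0.0531494 ,  0.02862922, -0.02204495,
       -0.04269331]), 'joint_torque': array([ 1.34705337e-03, -5.82720566e+01,  2.93057781e+01,  6.99706122e+00,
        7.29577179e-03, -1.50381425e-04]), 'tcp_pos': array([0.23056726, 0.63389389, 0.23960802]), 'eef_rot': array([ 1.79902738e+02, -9.21840925e-03, -1.99932111e+01]), 'contact_force': array([ 0.43436967, -0.2813652 , -0.1431631 ]), 'moment': array([-0.00518141, -0.01856958,  0.02906657]), 'gripper_width': 0.08749445833750318}
top [0.39513541 0.0146379  1.31531164] [ 0.14732901 -0.00217094 -0.98908516] 479.5349785420055
side [0.62286334 0.95127018 0.4698882 ] [-0.02472397 -0.9216136  -0.3873204 ] 464.93301276724213
```

View pics/top0.png

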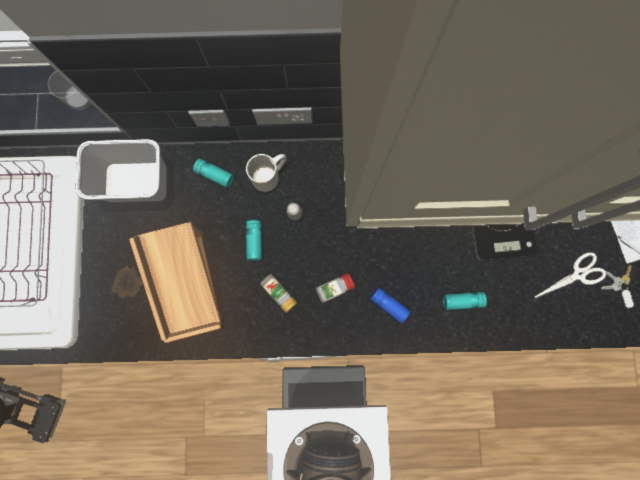

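View pics/side0.png

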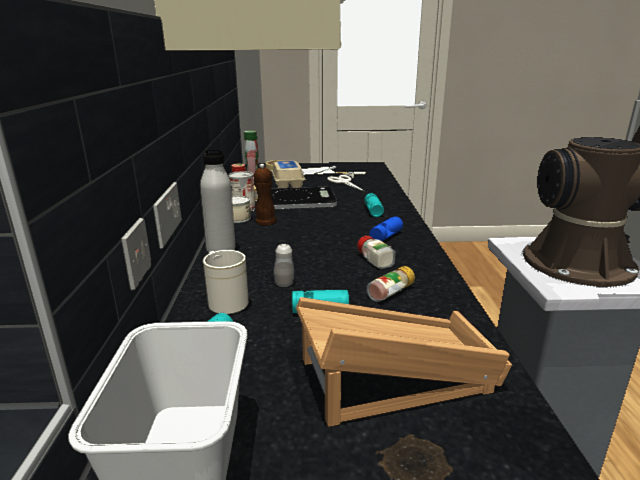

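Top view: the slim jar (ochre lid) is at about (278,293) with its lid at lower right (290,306). The stout jar is at (335,289), the salt shaker at (294,211), and the rack at (175,282) with its upper end towards the top of the image and its tall board on the left. Next I measure with depth.

```bash
cat > h.py <<'E'
import cv2,numpy as np,pickle
def cloud(c):
    R=cv2.Rodrigues(np.array(c["rvec"]))[0];t=np.array(c["tvec"]).ravel();d=c["depth"]
    v,u=np.mgrid[:480,:640]
    P=np.stack([(u-c["cx"])/c["fx"]*d,(v-c["cy"])/c["fy"]*d,d],-1)
    W=(P-t)@R; W[d==0]=np.nan
    return W
E
python3 - <<'E'
from h import *
c=pickle.load(open("top0.pkl","rb"));W=cloud(c);im=c["pixels"]
cs=pickle.load(open("side0.pkl","rb"));S=cloud(cs)
def rect(W,box,zmin,zmax,name):
    u0,v0,u1,v1=box;p=W[v0:v1,u0:u1].reshape(-1,3);p=p[np.isfinite(p).all(1)];p=p[(p[:,2]>zmin)&(p[:,2]<zmax)]
    r=cv2.minAreaRect(p[:,:2].astype(np.float32)*1000);print(name,len(p),r,p[:,2].min(),p[:,2].max(),np.median(p[:,2]));return p
rect(W,(255,268,302,318),.008,.1,"slim")
rect(W,(308,268,362,308),.008,.1,"stout")
rect(W,(280,198,306,226),.01,.15,"salt")
print("table",np.nanmedian(W[320:345,230:330,2]))
# lid colour
hsv=cv2.cvtColor(im,cv2.COLOR_BGR2HSV)
m=np.zeros((480,640),bool);m[268:318,255:302]=1
m&=(hsv[...,0]>15)&(hsv[...,0]<32)&(hsv[...,1]>130)&(W[...,2]>.01)
print("lid",m.sum(),W[m].mean(0))
# side jar
rect(S,(362,262,418,303),.006,.1,"slim side")
# rack
p=rect(W,(125,215,228,345),.03,.25,"rack")
# ramp plane RANSAC-ish
q=W[235:325,150:205].reshape(-1,3)
for i in range(6):
    A=np.c_[q[:,:2],np.ones(len(q))];co=np.linalg.lstsq(A,q[:,2],rcond=None)[0];e=q[:,2]-A@co;q=q[abs(e)<max(.003,1.5*e.std())]
print("plane",co,len(q),"slope",np.hypot(*co[:2]),"up dir deg",np.degrees(np.arctan2(co[1],co[0])))
v=im[200:350,110:310];cv2.imwrite("pics/z.png",cv2.resize(v,None,fx=4,fy=4,interpolation=cv2.INTER_CUBIC))
E
```

```text
slim 616 ((455.642333984375, 121.82740783691406), (105.92827606201172, 43.017127990722656), 40.71663284301758) 0.009504753953097933 0.04589759383953221 0.03739403455817959
stout 624 ((452.99725341796875, -34.983482360839844), (70.86912536621094, 96.92202758789062), 23.944538116455078) 0.008170579311047116 0.05313913833847567 0.0433317529697184
salt 223 ((669.2760009765625, 73.96090698242188), (38.23761749267578, 34.835845947265625), 88.24015045166016) 0.012224777241629688 0.09372946198179921 0.0793314620219902
table -0.000232636267662711
lid 110 [0.42285138 0.09407491 0.03683535]
slim side 1049 ((447.0743408203125, 89.54364013671875), (174.90455627441406, 92.80510711669922), 78.12818145751953) 0.00605508274727115 0.04270548821509015 0.029603673154861728
rack 6567 ((488.149658203125, 378.08856201171875), (282.93121337890625, 153.21014404296875), 12.994792938232422) 0.030047510225592322 0.15053725565470777 0.07163621316993218
 ** On entry to DLASCL parameter number  4 had an illegal value
 ** On entry to DLASCL parameter number  4 had an illegal valueTraceback (most recent call last):
  File "<stdin>", line 23, in <module>
    x, resids, rank, s = _umath_linalg.lstsq(a, b, rcond,
                         ~~~~~~~~~~~~~~~~~~~^^^^^^^^^^^^^
                                             signature=signature)
                                             ^^^^^^^^^^^^^^^^^^^^
    raise LinAlgError("SVD did not converge in Linear Least Squares")
numpy.linalg.LinAlgError: SVD did not converge in Linear Least Squares
```

Run:
```python
from h import *
c=pickle.load(open("top0.pkl","rb"));W=cloud(c);im=c["pixels"]
q=W[235:325,150:205].reshape(-1,3);q=q[np.isfinite(q).all(1)]
for i in range(12):
    A=np.c_[q[:,:2],np.ones(len(q))];co=np.linalg.lstsq(A,q[:,2],rcond=None)[0];e=q[:,2]-A@co;q=q[abs(e)<max(.003,1.5*e.std())]
print("plane",co,len(q),"slope",np.hypot(*co[:2]),"updir",np.degrees(np.arctan2(co[1],co[0])),"z at centre",co@[.488,.378,1])
# profile in rack frame
p=W[205:350,115:235].reshape(-1,3);p=p[np.isfinite(p).all(1)]
a=np.radians(13);d=p[:,:2]-[.488,.378];X=d@[np.cos(a),np.sin(a)];Y=d@[-np.sin(a),np.cos(a)]
h=p[:,2]-(.064+.325*X)
for y in range(-90,91,5):
    k=(abs(Y*1000-y)<2.5)&(abs(X)<.1);k1=k&(X<0);k2=k&(X>0)
    print(y,k.sum(),np.round(np.median(h[k1])*1000,1),np.round(np.median(h[k2])*1000,1),end=' | ')
print()
for x in range(-150,151,5):
    k=(abs(X*1000-x)<2.5)&(abs(Y)<.05);print(x,np.round(np.median(p[k,2])*1000,1),np.round(np.median(h[k])*1000,1),end=' | ')
v=im[200:350,110:310];cv2.imwrite("pics/z.png",cv2.resize(v,None,fx=4,fy=4,interpolation=cv2.INTER_CUBIC))
```

```text
plane [ 0.31353299  0.07476683 -0.12015733] 3079 slope 0.32232439186910933 updir 13.412577443406963 z at centre 0.06110863485811606
-90 137 -47.3 -79.5 | -85 129 -47.9 -80.2 | -80 132 -47.9 -79.6 | -75 391 -10.4 -8.8 | -70 267 7.6 4.4 | -65 158 9.0 7.2 | -60 108 -2.8 -2.5 | -55 158 -3.1 -3.3 | -50 147 -3.0 -3.1 | -45 151 -3.3 -3.6 | -40 149 -2.5 -3.4 | -35 154 -2.9 -2.9 | -30 152 -2.9 -2.9 | -25 149 -3.3 -3.3 | -20 162 -3.1 -2.9 | -15 154 -2.9 -2.7 | -10 148 -2.8 -2.8 | -5 151 -3.2 -2.9 | 0 162 -2.5 -2.7 | 5 147 -3.1 -2.8 | 10 155 -3.2 -2.9 | 15 148 -2.9 -2.9 | 20 154 -3.0 -3.0 | 25 154 -3.3 -3.1 | 30 153 -2.4 -2.7 | 35 148 -2.4 -3.5 | 40 158 -2.4 -2.6 | 45 148 -2.8 -2.8 | 50 157 -3.0 -3.2 | 55 146 -2.9 -2.6 | 60 305 2.0 1.4 | 65 465 29.1 30.1 | 70 165 44.1 44.4 | 75 53 42.3 42.0 | 80 0 nan nan | 85 0 nan nan | 90 0 nan nan | 
  return _methods._mean(a, axis=axis, dtype=dtype,
  ret = ret.dtype.type(ret / rcount)
```

View pics/z.png

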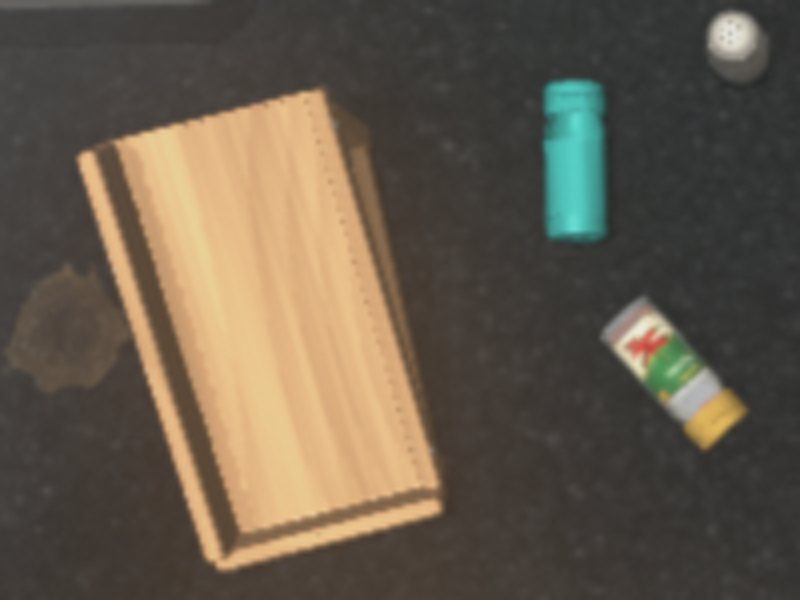

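Request:
apply_moves(slide=[[0.12, 0.12, 0], [0.24, 0.25, 0], [0.24, 0.25, 0], [0.24, 0.25, 0], [0.24, 0.25, 0], [0.24, 0.25, 0], [0.24, 0.25, 0], [0.24, 0.25, 0]], turn=[[0, 0, 0], [0, 0, 0], [0, 0, 0], [0, 0, 0], [0, 0, 0], [0, 0, 0], [0, 0, 0], [0, 0, 0]], jaw=[0, 0, 0, 0, 0, 0, 0, 0])

```text
time_s: 0.9
tcp_pos: [0.3363, 0.3949, 0.2405]
eef_rot: [180.0, 0.0, -20.0]
contact_force: [0.3, 0.1, -0.1]
gripper_width: 0.0876
```

Request:
apply_moves(slide=[[0.24, 0.25, 0], [0.24, 0.25, 0], [0.24, 0.25, 0], [0.24, 0.25, 0], [0.24, 0.25, 0], [0.24, 0.25, 0], [0.24, 0.25, 0], [0.24, 0.25, 0]], turn=[[0, 0, 0], [0, 0, 0], [0, 0, 0], [0, 0, 0], [0, 0, 0], [0, 0, 0], [0, 0, 0], [0, 0, 0]], jaw=[0, 0, 0, 0, 0, 0, 0, 0])

```text
time_s: 1.7
tcp_pos: [0.4479, 0.1414, 0.2406]
eef_rot: [-180.0, -0.0, -20.0]
contact_force: [0.1, 0.6, -0.2]
gripper_width: 0.0875
```

Request:
apply_moves(slide=[[0, 0, 0], [0, 0, 0], [0, 0, 0], [0, 0, 0], [0, 0, 0], [0, 0, 0], [0, 0, 0], [0, 0, 0]], turn=[[0, 0, 0.05], [0, 0, 0.1], [0, 0, 0.1], [0, 0, 0.1], [0, 0, 0.1], [0, 0, 0.1], [0, 0, 0.1], [0, 0, 0.1]], jaw=[0, 0, 0, 0, 0, 0, 0, 0])

```text
time_s: 2.5
tcp_pos: [0.4475, 0.1428, 0.2404]
eef_rot: [180.0, -0.0, -84.8]
contact_force: [-0.3, 0.0, 0.5]
gripper_width: 0.0873
```

Request:
apply_moves(slide=[[0, 0, 0], [0, 0, 0], [0, 0, 0], [0, 0, 0], [0, 0, 0], [0, 0, 0], [0, 0, 0], [0, 0, 0]], turn=[[0, 0, 0.1], [0, 0, 0.1], [0, 0, 0.1], [0, 0, 0.1], [0, 0, 0.1], [0, 0, 0.1], [0, 0, 0.04], [0, 0, 0]], jaw=[0, 0, 0, 0, 0, 0, 0, 0])

```text
time_s: 3.3
tcp_pos: [0.4476, 0.1428, 0.2404]
eef_rot: [180.0, -0.0, -139.5]
contact_force: [0.1, 0.8, -0.4]
gripper_width: 0.0877
```

Run:
```python
from h import *
from scipy.optimize import least_squares
ax=None
for n in("top0","side0"):
    c=pickle.load(open(n+".pkl","rb"));W=cloud(c).reshape(-1,3)
    W=W[np.isfinite(W).all(1)];d=W[:,:2]-[.4556,.1218]
    k=(np.hypot(d[:,0],d[:,1])<.065)&(W[:,2]>.01)&(W[:,2]<.06);p=W[k]
    a=np.radians(-139.3);u=np.array([np.cos(a),np.sin(a)]);s=p[:,:2]@u-np.dot([.4556,.1218],u)
    body=p[(s>-.045)&(s<.02)]
    f=lambda q:np.hypot((body[:,:2]-[.4556,.1218])@[-np.sin(q[0]),np.cos(q[0])]-q[1],body[:,2]-q[2])-.021
    o=least_squares(f,[a,0,.021],loss="soft_l1",f_scale=.002)
    print(n,len(body),np.degrees(o.x[0]),o.x[1:]*1000,"s range",np.percentile(s,[1,50,99])*1000,np.std(o.fun))
```

```text
top0 381 -138.84170626301395 [-0.71327711 20.01994678] s range [-51.08756874   0.75941744  52.33944368] 0.002021450115739646
side0 476 -138.84410256997 [-0.04745751 20.21761265] s range [-52.37734956 -14.2382287   52.18417078] 0.0010141694526459742
```

Request:
apply_moves(slide=[[0.077, -0.212, 0.15], [0, 0, 0.35], [0, 0, 0.4], [0, 0, 0.4], [0, 0, 0.35], [0, 0, 0.2], [0, 0, 0.1], [0, 0, 0]], turn=[[0, 0, -0.007], [0, 0, 0], [0, 0, 0], [0, 0, 0], [0, 0, 0], [0, 0, 0], [0, 0, 0], [0, 0, 0]], jaw=[0, 0, 0, 0, 0, 0, 0, 0])

```text
time_s: 4.1
tcp_pos: [0.4553, 0.1217, 0.0446]
eef_rot: [180.0, -0.1, -138.8]
contact_force: [-0.5, -0.2, -0.7]
gripper_width: 0.0876
```

Request:
apply_moves(slide=[[0, 0, 0.1], [0, 0, 0.1], [0, 0, 0.055], [0, 0, 0], [0, 0, 0], [0, 0, 0], [0, 0, 0], [0, 0, 0]], turn=[[0, 0, 0], [0, 0, 0], [0, 0, 0], [0, 0, 0], [0, 0, 0], [0, 0, 0], [0, 0, 0], [0, 0, 0]], jaw=[0, 0, 0, 0, 1, 1, 1, 1], newtons=15)

```text
time_s: 4.9
tcp_pos: [0.4561, 0.1225, 0.0203]
eef_rot: [-180.0, 0.0, -138.8]
contact_force: [-0.1, 0.2, 0.6]
gripper_width: 0.0612
```

Request:
apply_moves(slide=[[0, 0, 0], [0, 0, 0], [0, 0, 0], [0, 0, 0]], turn=[[0, 0, 0], [0, 0, 0], [0, 0, 0], [0, 0, 0]], jaw=[1, 1, 1, 1])

```text
time_s: 5.3
tcp_pos: [0.456, 0.1224, 0.0201]
eef_rot: [-180.0, 0.0, -138.8]
contact_force: [0.7, -0.7, 1.5]
gripper_width: 0.0399
```

Request:
apply_moves(slide=[[0, 0, -0.05], [0, 0, -0.15], [0, 0, -0.3], [0, 0, -0.35], [0, 0, -0.35], [0, 0, -0.3], [0, 0, -0.2], [0, 0, -0.1]], turn=[[0, 0, 0], [0, 0, 0], [0, 0, 0], [0, 0, 0], [0, 0, 0], [0, 0, 0], [0, 0, 0], [0, 0, 0]], jaw=[1, 1, 1, 1, 1, 1, 1, 1], newtons=20)

```text
time_s: 6.1
tcp_pos: [0.4564, 0.1227, 0.2023]
eef_rot: [-180.0, 0.2, -138.8]
contact_force: [0.2, 0.1, -0.9]
gripper_width: 0.0397
```

Request:
apply_moves(slide=[[0, 0, 0], [0, 0, 0], [0, 0, 0], [0, 0, 0], [0, 0, 0], [0, 0, 0], [0, 0, 0], [0, 0, 0]], turn=[[0, 0, -0.05], [0, 0, -0.1], [0, 0, -0.1], [0, 0, -0.1], [0, 0, -0.1], [0, 0, -0.1], [0, 0, -0.1], [0, 0, -0.072]], jaw=[1, 1, 1, 1, 1, 1, 1, 1])

```text
time_s: 6.9
tcp_pos: [0.4554, 0.1221, 0.1992]
eef_rot: [179.9, -0.0, -76.5]
contact_force: [0.4, -0.6, -0.4]
gripper_width: 0.04
```

Run:
```python
from plant import r
from h import *
s=r.get_state();print(s["tcp_pos"],s["eef_rot"],s["joints"],s["gripper_width"],s["contact_force"])
c=r.capture("side");pickle.dump(c,open("side1.pkl","wb"));cv2.imwrite("pics/side1.png",c["pixels"])
```

```text
[0.45537707 0.1220802  0.19921267] [ 1.79902713e+02 -2.36195966e-02 -7.64641181e+01] [ 3.89954533e+01  3.09526315e+00 -2.75347637e+01 -2.37946181e-02
 -5.94679682e+01 -2.54474858e+01] 0.0399589060813754 [ 0.40743243 -0.56808119 -0.35935371]
```

View pics/side1.png

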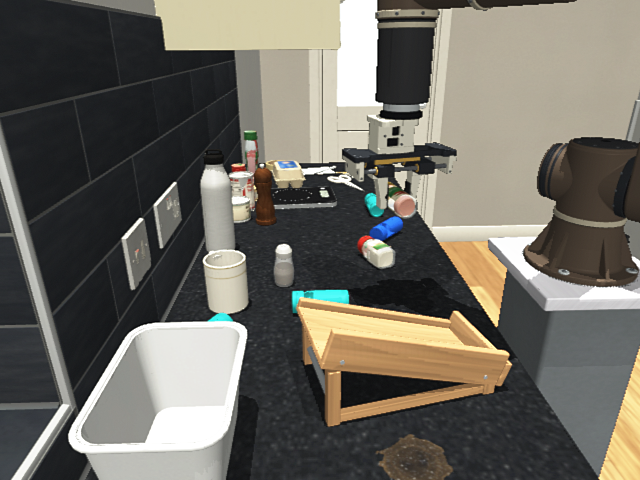

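Run:
```python
from h import *
c=pickle.load(open("side1.pkl","rb"));W=cloud(c);im=c["pixels"]
p=W[178:222,372:425].reshape(-1,3);p=p[np.isfinite(p).all(1)]
a=np.radians(-76.5);x=np.array([np.cos(a),np.sin(a)]);y=np.array([np.sin(a),-np.cos(a)])
d=p[:,:2]-[.4554,.1221];X=d@x*1000;Y=d@y*1000;Z=(p[:,2]-.1992)*1000
k=(abs(X)<70)&(abs(Y)<60)&(abs(Z)<60);X,Y,Z=X[k],Y[k],Z[k]
e=X<-40;print(k.sum(),e.sum(),"Xmin",np.percentile(X,[1,5]),"end face Y",np.percentile(Y[e],[2,50,98]),"Z",np.percentile(Z[e],[2,50,98]))
v=im[140:230,330:470];cv2.imwrite("pics/s1z.png",cv2.resize(v,None,fx=5,fy=5,interpolation=cv2.INTER_CUBIC))
```

```text
1354 427 Xmin [-52.99793613 -51.71685176] end face Y [-19.72011548  -1.45497891  18.06306637] Z [-18.16234377   1.28336787  19.7053567 ]
```

View pics/s1z.png

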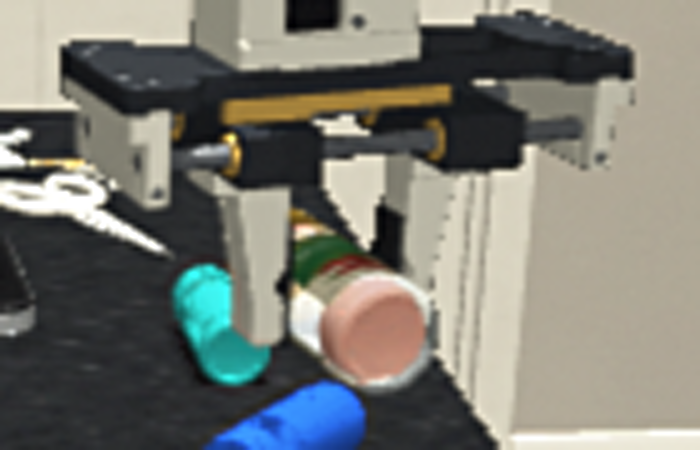

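Run:
```python
from h import *
for n in("top0","side0"):
    W=cloud(pickle.load(open(n+".pkl","rb"))).reshape(-1,3);W=W[np.isfinite(W).all(1)]
    a=np.radians(13.2);d=W[:,:2]-[.488,.378];X=d@[np.cos(a),np.sin(a)];Y=d@[-np.sin(a),np.cos(a)];Z=W[:,2];h=Z-(.064+.325*X)
    b=(abs(X)<.12)&(abs(Y)<.1)
    k=b&(h>.036)&(h<.055)&(Y>.05);print(n,"board top Y pct",np.percentile(Y[k],[2,50,98])*1e3,"h",np.median(h[k]),k.sum())
    po=np.polyfit(X[k],Y[k],1);print(" yaw corr",np.degrees(po[0]))
    k=b&(h>.005)&(h<.016)&(Y<-.05)&(Y>-.08);print(" lip Y",np.percentile(Y[k],[2,50,98])*1e3,np.median(h[k]),np.degrees(np.polyfit(X[k],Y[k],1)[0]),k.sum())
    k=(abs(Y)<.05)&(abs(X)<.1)&(abs(h)<.01);print(" ramp h",np.median(h[k])*1e3)
    k=(abs(Y)<.05)&(abs(X)<.16)&(abs(h)<.008);print(" X extent",np.percentile(X[k],[.1,99.9])*1e3)
    k=b&(abs(h)<.15)&(Y>.06)&(Z>.03);print(" outer face",np.percentile(Y[k],[50,90,98])*1e3)
```

```text
top0 board top Y pct [61.60119904 67.09617023 74.42560429] h 0.04358907201794038 546
 yaw corr -0.1832322507344037
 lip Y [-75.50248068 -69.86753981 -63.72924968] 0.00962729084584786 -0.16733461693756782 440
 ramp h -2.946027975736537
 X extent [-124.87570097  139.53271464]
 outer face [63.49735588 71.19380091 73.97869129]
side0 board top Y pct [64.12813292 72.62459063 74.9802146 ] h 0.04263843026193505 1482
 yaw corr -0.1887408165963287
 lip Y [-73.99278443 -65.93597198 -62.54489795] 0.008956397338598009 -0.16059021065475892 718
 ramp h -2.8518504996118965
 X extent [-126.26784845  139.91357505]
 outer face [73.52786507 74.64807363 75.35098144]
```

Request:
apply_moves(slide=[[0, 0, -0.1], [0, 0, -0.2], [0, 0, -0.1], [0, 0, 0]], turn=[[0, 0, 0], [0, 0, 0], [0, 0, 0], [0, 0, 0]], jaw=[1, 1, 1, 1])

```text
time_s: 7.35
tcp_pos: [0.4567, 0.1228, 0.2417]
eef_rot: [-179.8, 0.1, -76.9]
contact_force: [0.5, -0.6, -0.9]
gripper_width: 0.0398
```

Request:
apply_moves(slide=[[-0.1, -0.07, 0], [-0.25, -0.165, 0], [-0.35, -0.23, 0], [-0.4, -0.265, 0], [-0.4, -0.265, 0], [-0.4, -0.26, 0], [-0.3, -0.19, 0], [-0.15, -0.095, 0]], turn=[[0, 0, 0], [0, 0, 0], [0, 0, 0], [0, 0, 0], [0, 0, 0], [0, 0, 0], [0, 0, 0], [0, 0, 0]], jaw=[1, 1, 1, 1, 1, 1, 1, 1])

```text
time_s: 8.15
tcp_pos: [0.5524, 0.3896, 0.2373]
eef_rot: [179.9, -0.1, -76.8]
contact_force: [-1.3, -0.2, -1.1]
gripper_width: 0.0398
```

Request:
apply_moves(slide=[[-0.065, -0.044, 0], [0, 0, 0], [0, 0, 0], [0, 0, 0], [0, 0, 0], [0, 0, 0], [0, 0, 0]], turn=[[0, 0, 0], [0.03, 0, 0], [0.05, 0, 0], [0.05, 0, 0], [0.05, 0, 0], [0.03, 0, 0], [0, 0, 0]], jaw=[1, 1, 1, 1, 1, 1, 1])

```text
time_s: 8.85
tcp_pos: [0.5534, 0.3922, 0.2391]
eef_rot: [-162.0, -0.1, -76.8]
contact_force: [-0.7, 0.2, -0.8]
gripper_width: 0.0396
```

Run:
```python
from plant import r
from h import *
from scipy.spatial.transform import Rotation as Ro
s=r.get_state();print(s["tcp_pos"],s["eef_rot"],s["joints"],s["gripper_width"])
R=Ro.from_euler("xyz",s["eef_rot"],degrees=True).as_matrix()
print(R)
for z in (.113,.112):
  t=np.array([.5552,.3935,z]);print("tool delta units",R.T@(t-s["tcp_pos"])*10)
c=r.capture("side");pickle.dump(c,open("side2.pkl","wb"));cv2.imwrite("pics/side2.png",c["pixels"])
```

```text
[0.55336921 0.39217305 0.23912913] [-1.61998965e+02 -6.31170440e-02 -7.67775262e+01] [ 58.06927422  11.95638078 -20.86570301  17.80588071 -45.65281471
 -56.05294959] 0.03958182770918141
[[ 0.22873259 -0.92576     0.30108109]
 [-0.97348867 -0.21786788  0.06966633]
 [ 0.0011016  -0.30903399 -0.95105036]]
tool delta units [-0.01011949  0.36994217  1.20598812]
tool delta units [-0.0101305   0.37303251  1.21549862]
```

View pics/side2.png

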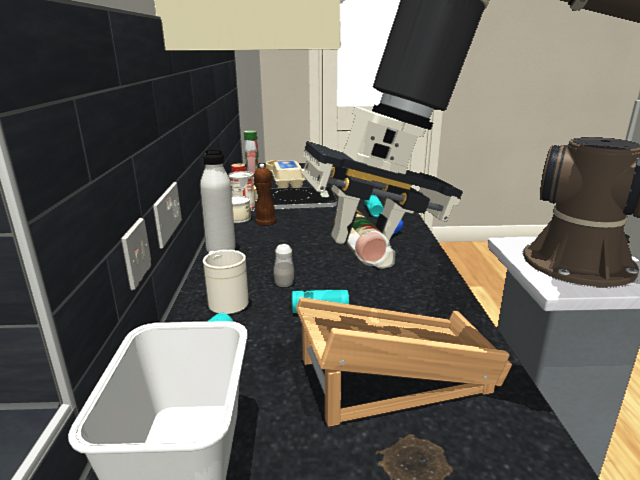

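The jar, at about (370,243), is level across the rack with its base towards the board side. The gripper tilt matches the ramp.

Request:
apply_moves(slide=[[-0.01, 0.12, 0.1], [0, 0.15, 0.2], [0, 0.1, 0.25], [0, 0, 0.25], [0, 0, 0.2], [0, 0, 0.1], [0, 0, 0.05], [0, 0, 0]], turn=[[0, 0, 0], [0, 0, 0], [0, 0, 0], [0, 0, 0], [0, 0, 0], [0, 0, 0], [0, 0, 0], [0, 0, 0]], jaw=[1, 1, 1, 1, 1, 1, 1, 1])

```text
time_s: 9.7
tcp_pos: [0.5557, 0.3946, 0.119]
eef_rot: [-162.0, -0.0, -76.8]
contact_force: [0.6, -0.7, -0.3]
gripper_width: 0.0401
```

Run:
```python
from plant import r
from h import *
from scipy.spatial.transform import Rotation as Ro
s=r.get_state();print(s["tcp_pos"],s["eef_rot"],s["gripper_width"],s["contact_force"])
R=Ro.from_euler("xyz",s["eef_rot"],degrees=True).as_matrix()
print(R.T@(np.array([.5552,.3935,.113])-s["tcp_pos"])*10)
c=r.capture("side");pickle.dump(c,open("side3.pkl","wb"))
v=c["pixels"][150:420,270:530];cv2.imwrite("pics/side3.png",cv2.resize(v,None,fx=2.2,fy=2.2))
W=cloud(c).reshape(-1,3);W=W[np.isfinite(W).all(1)]
q=(W-s["tcp_pos"])@R*1000
k=(abs(q[:,1])<25)&(q[:,0]<-45)&(q[:,0]>-60)&(abs(q[:,2])<24);print(k.sum(),[np.percentile(q[k][:,i],[2,50,98]) for i in range(3)])
a=np.radians(13);d=W[:,:2]-[.488,.378];X=d@[np.cos(a),np.sin(a)];Y=d@[-np.sin(a),np.cos(a)];h=W[:,2]-(.061+.325*X)
dt=s["tcp_pos"][:2]-[.488,.378];x=dt@[np.cos(a),np.sin(a)];y=dt@[-np.sin(a),np.cos(a)];print("tcp rack",x,y,"normal height over measured ramp",(s["tcp_pos"][2]-(.061+.325*x))*.951)
```

```text
[0.55568242 0.3945945  0.11898398] [-1.61980873e+02 -3.65773842e-02 -7.68349411e+01] 0.04006740100642212 [ 0.55659724 -0.746961   -0.29647674]
[0.00952042 0.02535001 0.05468645]
291 [array([-52.58361023, -50.10836906, -45.45719408]), array([-19.40153313,  -1.8716988 ,  16.37881901]), array([-20.05021404, -11.40699866,  -3.67573198])]
tcp rack 0.0696806798795915 0.0009439553909228535 normal height over measured ramp 0.03360620879629811
```

View pics/side3.png

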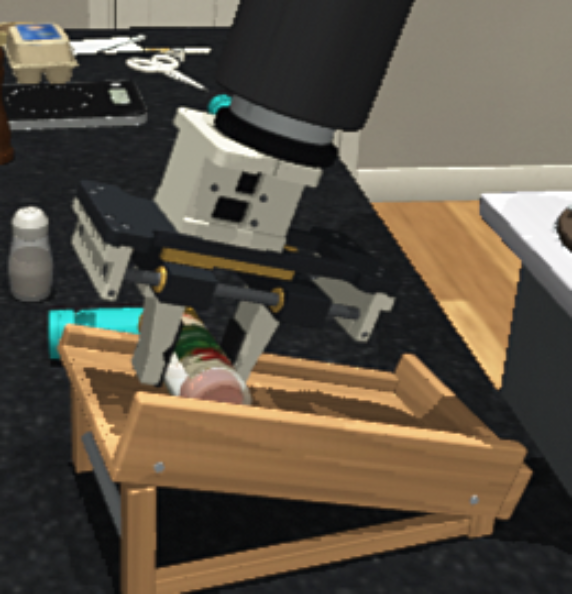

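Jar sits across the ramp inside the board, with about 10–13 mm of clearance. I lower it about 7 mm.

Request:
apply_moves(slide=[[0, 0, 0.04], [0, 0, 0.03], [0, 0, 0], [0, 0, 0]], turn=[[0, 0, 0], [0, 0, 0], [0, 0, 0], [0, 0, 0]], jaw=[1, 1, 1, 1])

```text
time_s: 10.15
tcp_pos: [0.5573, 0.3953, 0.1128]
eef_rot: [-161.9, 0.0, -76.8]
contact_force: [-0.7, -0.9, -1.9]
gripper_width: 0.0393
```

Request:
apply_moves(slide=[[0, 0, 0], [0, 0, 0], [0, 0, 0], [0, 0, 0], [0, 0, 0], [0, 0, 0], [0, 0, 0], [0, 0, 0]], turn=[[0, 0, 0], [0, 0, 0], [0, 0, 0], [0, 0, 0], [0, 0, 0], [0, 0, 0], [0, 0, 0], [0, 0, 0]], jaw=[0, 0, 0, 0, 0, 0, 0, 0])

```text
time_s: 10.95
tcp_pos: [0.5573, 0.3952, 0.1125]
eef_rot: [-162.0, -0.0, -76.8]
contact_force: [-0.1, 0.0, 0.1]
gripper_width: 0.0871
```

Request:
apply_moves(slide=[[0, 0, -0.05], [0, 0, -0.1], [0, 0, -0.2], [0, 0, -0.3], [0, 0, -0.3], [0, 0, -0.3], [0, 0, -0.2], [0, 0, -0.1]], turn=[[0, 0, 0], [0, 0, 0], [0, 0, 0], [0, 0, 0], [0, 0, 0], [0, 0, 0], [0, 0, 0], [0, 0, 0]], jaw=[0, 0, 0, 0, 0, 0, 0, 0])

```text
time_s: 11.75
tcp_pos: [0.5103, 0.385, 0.2634]
eef_rot: [-161.8, 0.2, -76.7]
contact_force: [-0.3, 0.5, 0.6]
gripper_width: 0.0874
```

Request:
apply_moves(slide=[[0, 0, 0], [0, 0, 0], [0, 0, 0], [0, 0, 0], [0, 0, 0], [0, 0, 0], [0, 0, 0], [0, 0, 0]], turn=[[0, 0, 0], [0, 0, 0], [0, 0, 0], [0, 0, 0], [0, 0, 0], [0, 0, 0], [0, 0, 0], [0, 0, 0]], jaw=[0, 0, 0, 0, 0, 0, 0, 0])

```text
time_s: 12.55
tcp_pos: [0.5106, 0.3843, 0.2599]
eef_rot: [-162.0, -0.0, -76.8]
contact_force: [0.6, -0.3, -1.2]
gripper_width: 0.0877
```

Run:
```python
from plant import r
from h import *
ims=[]
for n in("side","top"):
    c=r.capture(n);pickle.dump(c,open(n+"4.pkl","wb"));cv2.imwrite(f"pics/{n}4.png",c["pixels"])
W=cloud(pickle.load(open("side4.pkl","rb"))).reshape(-1,3)
s=r.get_state();print(s["time_s"],s["tcp_pos"],s["gripper_width"])
```

```text
12.65 [0.5105946  0.38430001 0.25998084] 0.08755283924239585
```

View pics/side4.png

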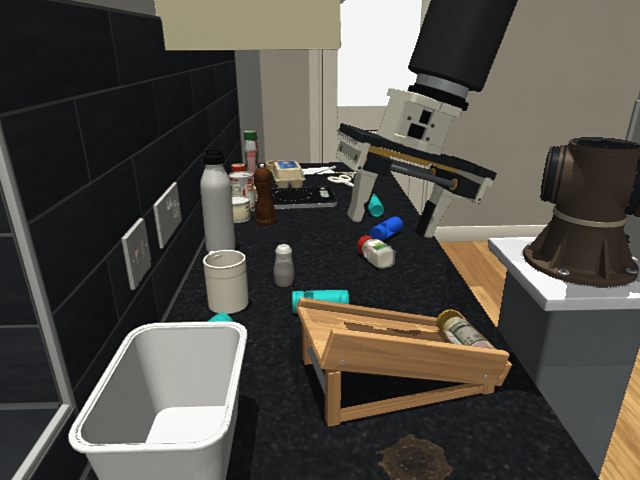

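View pics/top4.png

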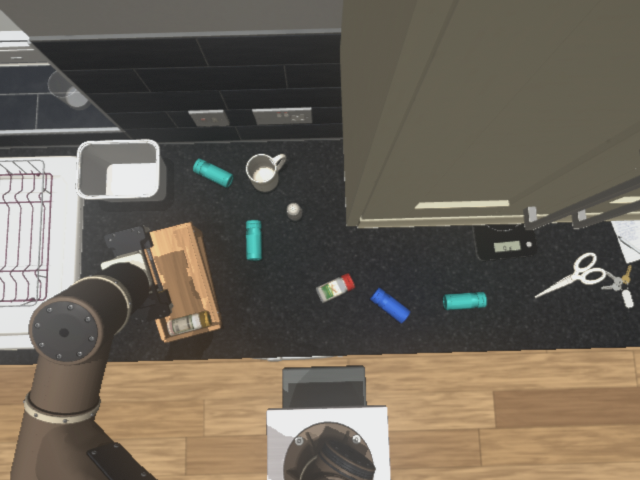

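The jar is at the bottom of the ramp: top view about (188,323) with the lid on the right, the open side, and side view about (462,332). The bystanders look unmoved. One numeric check after a short wait.

Request:
apply_moves(slide=[[0, 0, -0.1], [0, 0, -0.1], [0, 0, 0], [0, 0, 0], [0, 0, 0], [0, 0, 0], [0, 0, 0], [0, 0, 0]], turn=[[0, 0, 0], [0, 0, 0], [0, 0, 0], [0, 0, 0], [0, 0, 0], [0, 0, 0], [0, 0, 0], [0, 0, 0]], jaw=[0, 0, 0, 0, 0, 0, 0, 0])

```text
time_s: 13.45
tcp_pos: [0.5045, 0.3828, 0.2787]
eef_rot: [-162.0, -0.0, -76.8]
contact_force: [-0.1, 0.4, 0.4]
gripper_width: 0.0877
```

Run:
```python
from plant import r
from h import *
def rk(W):
    W=W.reshape(-1,3);W=W[np.isfinite(W).all(1)];a=np.radians(13);d=W[:,:2]-[.488,.378]
    X=d@[np.cos(a),np.sin(a)]*1e3;Y=d@[-np.sin(a),np.cos(a)]*1e3;h=W[:,2]*1e3-(61+.325*X);return X,Y,h
for n,C in(("t4",pickle.load(open("top4.pkl","rb"))),("t5",r.capture("top"))):
    X,Y,h=rk(cloud(C));k=(X>-124)&(X<-50)&(abs(Y)<58)&(h>20)&(h<60)
    print(n,k.sum(),cv2.minAreaRect(np.c_[X[k],Y[k]].astype(np.float32)),np.percentile(h[k],98))
    print(" axis skew deg",np.degrees(np.polyfit(Y[k],X[k],1)[0]))
a=pickle.load(open("top0.pkl","rb"))["pixels"].astype(int);b=C["pixels"].astype(int)
for nm,(u0,v0,u1,v1) in dict(stout=(308,268,362,308),salt=(280,198,310,226)).items(): print(nm,abs(a-b)[v0:v1,u0:u1].max(-1).mean())
s=r.get_state();print(s["time_s"],s["contact_force"])
```

```text
t4 584 ((-105.92021942138672, -0.4291534423828125), (36.11543655395508, 106.14606475830078), 0.00013195318751968443) 47.95252417086675
 axis skew deg 0.2900432489152708
t5 585 ((-105.83920288085938, -0.7159767150878906), (36.21162796020508, 106.16755676269531), 0.01891101710498333) 48.32266195453635
 axis skew deg 0.3884676719894089
stout 1.1643518518518519
salt 1.9333333333333333
13.5 [-0.37792072  0.64909008  0.27047098]
```

```bash
python3 -c "
from plant import r
print(r.close_job())"
```

```text
the job is handed in; nothing more can be done
None
```

The slim jar is loaded: it rolled down by itself and now rests at the rack's front stop. I gripped it across its middle and tilted the gripper to match the ramp. I laid it across the upper end with the lid on the open side and let go about 4–7 mm above the ramp. I handed the job in at about 13.5 s.

- **Jar position:** two camera checks about 0.9 s apart show it at rest by the front stop. It is square across the ramp (within about 0.4°) and centred between board and lip, with the lid on the open side.
- **Bystanders:** the stout jar and the salt shaker show no visible change from the first picture.
- **Robot:** the gripper was open and clear of everything. Force readings stayed around 2 N or less at every check.
- **Disagreement:** the cameras put the ramp about 3 mm lower than the stated dimensions, so I allowed for both when choosing the release height.

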